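# Offer the hinge bar up to the jamb and hold the knuckles in line

### The arm

A 6-joint arm with a two-finger parallel gripper is mounted at the origin on a cart in front of the work surface, level with it; the furniture and walls round the work are solid. World frame = base frame: x ahead of the robot, y to its left, z up, the work surface at z = 0. Lengths are in mm, angles in rad, forces in N, time in s.
With the tool pointing down it reaches from about 275 to 750 mm from the base axis. Payload 10.2 kg.
Tool frame: the origin (TCP) lies at the very end of the fingers, on their centre line; the grasp point (between the pads) lies 19 mm behind it; z points along the fingers, y is the direction in which the jaws open and shut (so a half turn about z gives the same grasp; the last joint's range is limited). The gripper opens to 85 mm and grips with 20 to 120 N. Pads are 22 mm wide; open, the fingers measure 114 mm over their backs; the gripper's body (76 mm by 85 mm) begins 54 mm behind the grasp point. The pads swing forward as they close: fully open they stand 13 mm farther back than shut.
Start: joints at [0.887, 0.313, 1.498, -0, 1.331, -0.223], TCP at [233.462, 470.241, 231.294] pointing down, gripper open.
Joint ranges: [-2.94, 2.94], [-0.97, 2.17], [0.19, 2.56], [-1.23, 4.37], [0.02, 3.11], [-2.88, 2.88]. Speed limits (rad/s): [2.39, 2.39, 3.01, 3.14, 3.14, 3.14].

### API

Orientations are given as a unit quaternion [w, x, y, z].
In Python, from rig import * gives the robot as it stands. The module is installed in compiled form; this text tells all that it offers.
- The arm moves only by the shell command python3 -m crank 'ROWS' [FORCE]. ROWS is a JSON object of lists of equal length, an entry for each row: "dp": the shift along the world's x, y, z in cm, a list of three; "delta_rot": the turn, a rotation vector about the world's x, y, z in degrees, a list of three; "claw": the closure in counts, from 0 (fully open) to 255 (shut). A call has 1 to 10 rows; each row shifts and turns the commanded pose from where the row before left it; what a row does not reach is not made up. A row lasts 1/10 s, in which the tool goes at most 50 mm and 8.59 degrees, less where a joint would pass 70% of its speed; a pose out of reach is approached as far as the arm can. A call is refused whole if a number of a shift passes 5 or a number of a turn 8.59, either way. A call with a gripper value outside its range is refused whole. The fingers move at their own pace and stop on an object; FORCE is the grip in N (left out, the last holds). Time passes only in rows, so rows that do not move let the fingers close. It gives the time, the measured TCP pose, the force and the opening at its end, in the units of the state.
- sense(): the state, without advancing time (a new reading comes with each control period).
- capture(name): name is "side" or "top"; returns (picture, depth): 480x640x3 uint8, red, green, blue; 480x640 float32, mm along the optical axis (not along the pixel's ray), 0 where there is no reading.
- camera_model(name): a dict with "fx", "fy", "cx", "cy" (pixels), "cam_to_world" (4x4, takes a point from camera to world coordinates). Camera axes: x right, y up, looking along -z (the intrinsics and any distortion apply to the point x, -y, -z); pixel columns grow to the right and rows downward; lengths in mm; the calibration is good to about 2 mm. A picture is of the moment at which its call begins. camera_model takes no time and is no camera call.
- finish_job(): hands the job in, once; it reports no verdict.
Trained networks look in the newest picture that a camera, given by its name, has taken for a name from the list of things; names that differ only in an ending like _2 or _b are one class to them, and where a whole thing is asked for, a point or a joint stands for the part that bears it (a point fixed in the world has none). Each returns a list of dicts, best first, with "p" (0 to 1); they miss things now and then, are a little off and sometimes report something else, mostly with a low value. They report only what shows in the picture. A call takes as long as a camera call. They do not tell look-alikes from the thing itself.
- boxes_of(camera, target): "centre" ([column, row] in pixels, amid what is visible of it).
- masks_of(camera, target): "region" (480x640 bool, what is visible of it) and "centre" ([column, row] in pixels, amid what is visible of it).
- pinpoint(camera, target): "centre" ([column, row] in pixels: a listed point, or the origin of a listed thing).
The state is a dict: "time_s": time; "joints": joint angles; "dq": joint speeds; "tau": joint torques, N m; "eef_pos": TCP position; "ee_rot": TCP orientation; "force": force on the tool from outside, world axes, zero at the start; "wrist_torque": the same for the moment, N m; "grip_width": opening from 0.0 (shut) to 1.0 (fully open).
Only numpy, scipy, OpenCV 4.12 (cv2) and the standard library are available. Lean on these libraries where they do the work, as an engineer would, in place of code of your own. Each camera call takes 0.05 s, during which the arm holds its last target.

### The job

Pick up the loose wooden hinge bar, offer its knuckle gently into the gap between the two knuckles of the jamb block so that all three holes line up as one straight bore, level and centred in the gap without leaning on the jamb, and keep holding it still there so that a colleague can push the pin through. Finish while holding the bar in line: do not let go, and leave the hinge pin, the tape roll and the scraper where they lie.

Things in the scene. Friction and masses are not known exactly. Their poses are not given: they have to be found in the camera images.
- hinge_bar: Loose half of the hinge, 0.15 to 0.31 kg: pale beech bar 130 long (x), 34 wide (y), 31 high (z), with a 3 mm steel strap leaf, 26 wide, along its top (34 high in all) ending in one steel knuckle beyond its +x end. Lies flat on the worktop. Origin: centre of the bar's underside; x along the bar towards the knuckle, z up. Grip it across its 34 mm width.
- bar_bore (a point): Centre of the bar's knuckle: 85 mm ahead (+x) of the bar's origin and 19 mm above its underside. The knuckle is a tube of 28 outer and 18 inner diameter, 30 long along y; its bore runs along y. Axes as hinge_bar.
- jamb: Fixed jamb block: darker beech post 60 deep (x), 120 wide (y), 116 high, on a flat dark steel foot 6 thick, 136 wide (24 mm proud behind, not in front). A steel leaf, 100 wide, on its front (-x) face carries two knuckles. Origin: centre of the post's underside on the worktop; the front faces the robot to within about 25 degrees; z up.
- jamb_bore (a point): Middle of the gap between the jamb's two knuckles, on their bore axis: 50 mm in front (-x) of the jamb's origin, 90 mm up. Bore along y, level. Knuckles 28 outer, 18 inner diameter, 24 long, clear gap 40 (y -20 to +20), open to the front, above and below; post face 20 mm behind the axis. Axes as jamb. In line with the bar level, bar_bore lies on jamb_bore, bar pointing along jamb +x.
- hinge_pin: Bystander: steel hinge pin, 8 diameter, about 131 long with a 14 mm head and a brass collar, lying on the worktop. Origin under its middle. Leave alone.
- masking_roll: Bystander: roll of masking tape, 89 diameter, 24 high, lying flat. Origin: centre of its underside. Leave alone.
- scraper: Bystander: scraper with red handle, 204 long, 18 high, lying flat. Origin: middle of its underside. Leave alone.
Not all that is in view belongs to the job. There is more than one size of the jamb; the one meant has the size given above.

How it is judged:
By the outcome, as a careful person would: the job done as asked, in the order asked, and still so for the second after the job is handed in, while the arm keeps its last pose, push and grip.
It also fails if it takes over 40 s, if anything falls off the work surface, if the arm or the gripper's body presses on something with over 40 N, if the wrist force passes 120 N, or if a joint passes its speed limit or range.

## Working session

There is one attempt and no reset: what is moved stays moved. The work goes in short steps, Python scripts to look and compute and a shell command to move; the robot and the scene stay as the last step left them, time stands still between calls to the robot, and variables do not carry over. Pictures are saved under pics/ and viewed, and the job is handed in when it is done.

```bash
mkdir -p pics
python3 - <<'E'
from rig import *
import cv2,numpy as np
s=sense(); print({k:np.round(v,3).tolist() for k,v in s.items()})
for c in ("side","top"):
    p,d=capture(c); cv2.imwrite(f"pics/{c}0.png",p[:,:,::-1]); np.save(f"{c}_d0.npy",d)
    m=camera_model(c); print(c,{k:np.round(v,3).tolist() for k,v in m.items()})
    for t in ("hinge_bar","jamb","bar_bore","jamb_bore"):
        print(t,[(np.round(r["centre"]).tolist(),round(r["p"],2)) for r in pinpoint(c,t)])
E
```

```text
{'time_s': 0.0, 'joints': [0.887, 0.313, 1.498, 0.0, 1.331, -0.223], 'dq': [-0.001, -0.0, 0.001, 0.001, 0.001, 0.0], 'tau': [0.001, -41.226, -25.975, -0.0, 0.004, -0.0], 'eef_pos': [233.295, 470.04, 230.738], 'ee_rot': [-0.0, 0.228, 0.974, -0.001], 'force': [-0.075, 0.117, 0.801], 'wrist_torque': [-0.047, 0.027, 0.037], 'grip_width': 1.002}
side {'fx': 537.539, 'fy': 537.539, 'cx': 312.188, 'cy': 238.043, 'cam_to_world': [[0.946, 0.092, -0.311, 198.538], [-0.323, 0.333, -0.886, -1001.498], [0.022, 0.939, 0.344, 450.528], [0.0, 0.0, 0.0, 1.0]]}
hinge_bar [([293.0, 329.0], 0.71)]
jamb [([446.0, 346.0], 0.71), ([398.0, 297.0], 0.67)]
bar_bore [([338.0, 310.0], 0.95)]
jamb_bore [([375.0, 251.0], 0.77), ([430.0, 313.0], 0.64)]
top {'fx': 482.233, 'fy': 482.233, 'cx': 322.201, 'cy': 238.04, 'cam_to_world': [[0.021, 0.997, -0.079, 443.0], [-1.0, 0.022, 0.012, -80.069], [0.014, 0.079, 0.997, 1095.939], [0.0, 0.0, 0.0, 1.0]]}
hinge_bar [([390.0, 284.0], 0.92)]
jamb [([364.0, 183.0], 0.91), ([391.0, 248.0], 0.51)]
bar_bore [([389.0, 247.0], 0.71)]
jamb_bore [([453.0, 204.0], 0.67)]
```

View pics/side0.png

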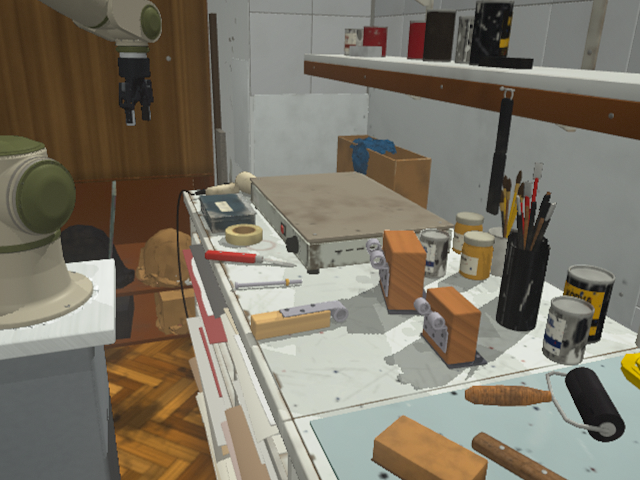

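View pics/top0.png

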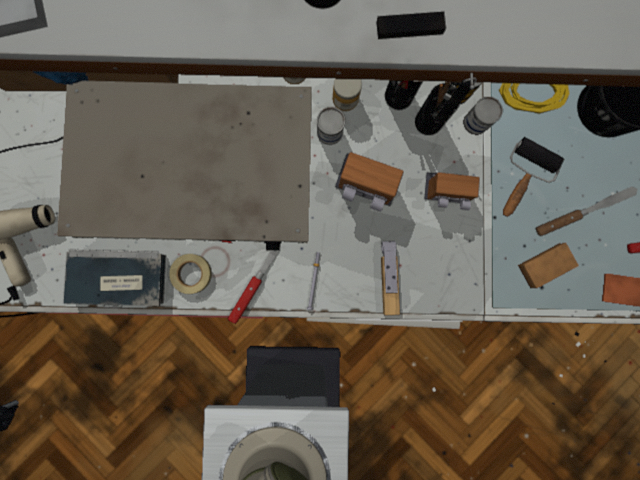

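Top view: two jambs, A at about (370,177) and B at about (453,187). The bar is at (390,280), with its knuckle up the picture (+x). I'll measure both jambs to tell them apart.

```bash
cat > h.py <<'E'
from rig import *
import cv2,numpy as np
def cloud(c,d):
    m=camera_model(c); v,u=np.mgrid[:480,:640]
    P=np.stack([(u-m["cx"])/m["fx"]*d,-(v-m["cy"])/m["fy"]*d,-d],-1)
    T=np.array(m["cam_to_world"]); W=P@T[:3,:3].T+T[:3,3]; W[d==0]=np.nan
    return W
def proj(c,X):
    m=camera_model(c); T=np.array(m["cam_to_world"]); p=(np.atleast_2d(X)-T[:3,3])@T[:3,:3]
    return np.stack([m["cx"]+m["fx"]*p[:,0]/-p[:,2], m["cy"]+m["fy"]*p[:,1]/p[:,2]],-1)
E
python3 - <<'E'
from h import *
W=cloud("top",np.load("top_d0.npy")); S=cloud("side",np.load("side_d0.npy"))
def reg(n,lo,hi,zr):
    for nm,C in (("top",W),("side",S)):
        q=C.reshape(-1,3); k=((q[:,:2]>lo)&(q[:,:2]<hi)).all(1); q=q[k]
        print(n,nm,"worktop z",np.round(np.nanmedian(q[abs(q[:,2])<8][:,2]),2), "top z", np.round(np.percentile(q[q[:,2]>20][:,2],[50,90,98]),1))
        t=q[(q[:,2]>zr[0])&(q[:,2]<zr[1])]
        if len(t)>10: print("  rect",len(t),cv2.minAreaRect(t[:,:2].astype(np.float32)), np.round(np.median(t,0),1))
print(W[177,370],W[187,453],W[280,390])
reg("A",[480,-250],[700,-80],(106,130))
reg("B",[480,-440],[640,-275],(70,105))
reg("bar",[220,-270],[450,-180],(25,45))
E
python3 - <<'E'
import cv2
a=cv2.imread("pics/top0.png")[130:330,310:500]; b=cv2.imread("pics/side0.png")[210:390,230:500]
cv2.imwrite("pics/cA.png",cv2.resize(a,None,fx=3,fy=3,interpolation=2)); cv2.imwrite("pics/cB.png",cv2.resize(b,None,fx=2.9,fy=2.9,interpolation=2))
E
```

```text
[ 649.40955087 -187.64534846  116.50428242] [ 638.08369623 -367.47039768   87.89032585] [ 438.39316932 -243.77858005   33.33616865]
A top worktop z 0.05 top z [114.3 117.7 119.1]
  rect 1661 ((643.9723510742188, -188.65122985839844), (120.17963409423828, 84.93541717529297), 71.8960952758789) [ 653.9 -191.6  115.8]
A side worktop z -1.54 top z [ 89.8 114.6 115.4]
  rect 823 ((656.42431640625, -195.53591918945312), (119.3776626586914, 59.61237716674805), 71.94087982177734) [ 649.6 -204.2  114.2]
B top worktop z 0.06 top z [79.7 89.5 91.4]
  rect 630 ((616.5875244140625, -375.8941650390625), (90.85420989990234, 45.76548385620117), 89.7416000366211) [ 624.6 -378.5   86.2]
B side worktop z -1.28 top z [66.4 86.5 87.6]
  rect 927 ((617.2874755859375, -379.3385009765625), (44.550323486328125, 91.4620361328125), 0.45390620827674866) [ 624.2 -392.5   80.3]
bar top worktop z 0.04 top z [31.8 35.6 37.4]
  rect 638 ((405.65069580078125, -247.3236083984375), (88.85015869140625, 34.26267623901367), 3.348388433456421) [ 405.6 -246.8   31.8]
bar side worktop z -1.48 top z [29.3 32.7 33.8]
  rect 656 ((407.0966491699219, -249.34536743164062), (87.35386657714844, 36.70478057861328), 4.120913505554199) [ 406.8 -255.1   29.6]
```

```bash
ls pics
```

```text
cA.png
cB.png
side0.png
top0.png
```

View pics/cA.png

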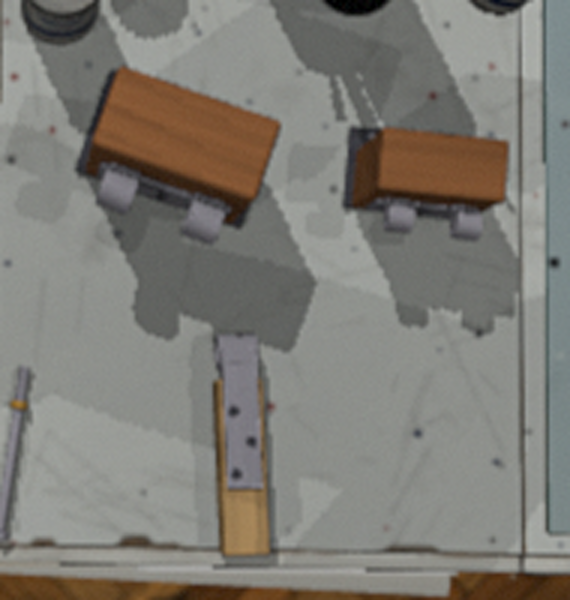

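View pics/cB.png

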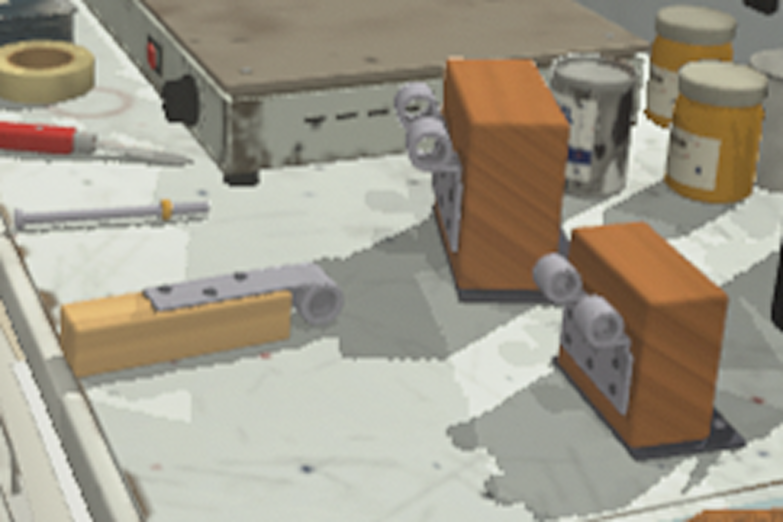

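Jamb A measures 120 wide and 116 high, so it fits the description. B is only about 91 × 45 × 87. In the crops, A is the left, taller block: side (403,268), top (370,177). Next I'll refine the poses.

Run:
```python
from h import *
for c in ("top","side"):
    W=cloud(c,np.load(c+"_d0.npy"))
    zoff=0 if c=="top" else 1.5
    q=W.reshape(-1,3); q=q+[0,0,zoff]
    k=(q[:,0]>590)&(q[:,0]<720)&(q[:,1]>-280)&(q[:,1]<-100)&(q[:,2]>109)&(q[:,2]<125)
    t=q[k].astype(np.float32); r=cv2.minAreaRect(t[:,:2]); print(c,"post",r)
    k=(q[:,0]>300)&(q[:,0]<520)&(q[:,1]>-290)&(q[:,1]<-200)&(q[:,2]>24)&(q[:,2]<45)
    t=q[k].astype(np.float32); r=cv2.minAreaRect(t[:,:2]); print(c,"bar",r,len(t))
    # centre line of the bar, robust, per x slice
    P=t; xs=np.arange(365,515,10)
    for x in xs:
        s=P[(P[:,0]>=x)&(P[:,0]<x+10)]
        if len(s)>3: print(x,len(s),np.round([s[:,1].min(),s[:,1].max(),np.median(s[:,2])],1),end=";")
    print()
def ray(c,uv):
    m=camera_model(c);T=np.array(m["cam_to_world"]);d=T[:3,:3]@[(uv[0]-m["cx"])/m["fx"],-(uv[1]-m["cy"])/m["fy"],-1]
    return T[:3,3],d/np.linalg.norm(d)
for t,z in (("hinge_bar",0),("bar_bore",19),("jamb",0),("jamb_bore",90)):
    for c in("top","side"):
        for r in pinpoint(c,t):
            o,d=ray(c,r["centre"]); print(t,c,np.round(o+d*(z-o[2])/d[2],1),round(r["p"],2))
for c in("top","side"):
  for t in("hinge_bar","jamb"):
    for r in masks_of(c,t): print(c,t,np.round(r["centre"]),r["region"].sum(),round(r["p"],2))
```

```text
Traceback (most recent call last):
cv2.error: OpenCV(4.12.0) /io/opencv/modules/imgproc/src/convhull.cpp:143: error: (-215:Assertion failed) total >= 0 && (depth == CV_32F || depth == CV_32S) in function 'convexHull'
```

```bash
cat > m.py <<'E'
from h import *
def ray(c,uv):
    m=camera_model(c);T=np.array(m["cam_to_world"]);d=T[:3,:3]@[(uv[0]-m["cx"])/m["fx"],-(uv[1]-m["cy"])/m["fy"],-1]
    return T[:3,3],d/np.linalg.norm(d)
E
python3 - <<'E'
from m import *
for c in ("top","side"):
    W=cloud(c,np.load(c+"_d0.npy"))
    zoff=0 if c=="top" else 1.5
    q=W.reshape(-1,3); q=q+[0,0,zoff]
    def rect(k): return cv2.minAreaRect(np.ascontiguousarray(q[k][:,:2],dtype=np.float32))
    k=(q[:,0]>590)&(q[:,0]<720)&(q[:,1]>-280)&(q[:,1]<-100)&(q[:,2]>109)&(q[:,2]<125)
    print(c,"post",rect(k))
    k=(q[:,0]>300)&(q[:,0]<520)&(q[:,1]>-290)&(q[:,1]<-200)&(q[:,2]>24)&(q[:,2]<45)
    print(c,"bar",rect(k),k.sum()); P=q[k]
    for x in np.arange(345,525,10):
        s=P[(P[:,0]>=x)&(P[:,0]<x+10)]
        if len(s)>3: print(x,len(s),np.round([s[:,1].min(),s[:,1].max(),np.median(s[:,2])],1),end=";")
    print()
for t,z in (("hinge_bar",0),("bar_bore",19),("jamb",0),("jamb_bore",90)):
    for c in("top","side"):
        for r in pinpoint(c,t):
            o,d=ray(c,r["centre"]); print(t,c,np.round(o+d*(z-o[2])/d[2],1),round(r["p"],2))
E
```

```text
top post ((646.6576538085938, -189.38565063476562), (119.61116790771484, 79.3917236328125), 71.9156265258789)
top bar ((440.8940734863281, -245.4050750732422), (159.33090209960938, 34.46525573730469), 3.064539909362793) 1089
355 29 [-264.6 -234.3   31. ];365 68 [-264.9 -232.3   30.6];375 74 [-265.1 -231.6   31.3];385 79 [-265.2 -231.5   30.7];395 64 [-264.6 -231.1   30.8];405 75 [-262.7 -231.    32.1];415 62 [-262.5 -229.2   33.7];425 78 [-262.6 -228.7   33.4];435 70 [-262.2 -228.8   33.9];445 71 [-262.1 -228.3   33. ];455 73 [-259.8 -228.2   33.8];465 61 [-259.8 -228.6   33.5];475 78 [-259.5 -226.3   33.4];485 56 [-259.4 -226.8   34. ];495 65 [-256.7 -227.7   33.4];505 56 [-256.7 -227.2   32.6];515 30 [-257.6 -227.9   30.5];
side post ((656.43115234375, -195.62364196777344), (119.57170104980469, 59.53217315673828), 71.97941589355469)
side bar ((441.9027099609375, -248.01109313964844), (156.72317504882812, 37.01630401611328), 2.4381942749023438) 1228
355 20 [-264.9 -236.6   27.7];365 89 [-269.1 -235.3   30.6];375 80 [-268.5 -233.7   30.4];385 85 [-268.5 -232.5   30.6];395 79 [-268.4 -233.4   31. ];405 85 [-266.7 -231.    31. ];415 86 [-265.5 -235.2   33.5];425 79 [-265.3 -234.8   33.4];435 83 [-264.6 -234.1   32.9];445 83 [-266.1 -233.7   33.1];455 81 [-265.2 -231.9   33.2];465 75 [-264.  -232.4   33. ];475 82 [-263.8 -231.7   33. ];485 73 [-262.9 -230.3   33.4];495 62 [-259.4 -230.5   33.2];505 64 [-259.  -229.9   32.7];515 22 [-257.6 -230.5   31.7];
hinge_bar top [ 428.7 -247.9    0. ] 0.92
hinge_bar side [ 432.4 -250.1    0. ] 0.71
bar_bore top [ 511.5 -243.5   19. ] 0.71
bar_bore side [ 514.5 -241.6   19. ] 0.95
jamb top [ 659.4 -187.7    0. ] 0.91
jamb top [ 511.7 -249.6    0. ] 0.51
jamb side [ 648.3 -371.3    0. ] 0.71
jamb side [ 656.8 -190.4    0. ] 0.67
jamb_bore top [ 602.2 -367.3   90. ] 0.67
jamb_bore side [ 613.1 -169.1   90. ] 0.77
jamb_bore side [ 585.4 -411.8   90. ] 0.64
```

```bash
python3 -m crank '{"dp":[[1.1,-3.6,0],[1.1,-3.6,0],[1.1,-3.6,0],[1.1,-3.6,0],[1.1,-3.6,0],[1.1,-3.6,0],[1.1,-3.6,0],[1.1,-3.6,0],[1.1,-3.6,0],[1.1,-3.6,0]],"delta_rot":[[0,0,2],[0,0,2],[0,0,2],[0,0,2],[0,0,2],[0,0,2],[0,0,2],[0,0,2],[0,0,2],[0,0,2]],"claw":[0,0,0,0,0,0,0,0,0,0]}' && python3 -m crank '{"dp":[[1.1,-3.6,0],[1.1,-3.6,0],[1.1,-3.6,0],[1.1,-3.6,0],[1.1,-3.6,-1],[1.1,-3.6,-1],[1.1,-3.6,-1],[1.1,-3.6,-1],[1.1,-3.6,-1],[1.1,-3.6,-1]],"delta_rot":[[0,0,2],[0,0,2],[0,0,2],[0,0,2],[0,0,1.5],[0,0,0],[0,0,0],[0,0,0],[0,0,0],[0,0,0]],"claw":[0,0,0,0,0,0,0,0,0,0]}'
python3 - <<'E'
from h import *
from scipy.spatial.transform import Rotation as R
s=sense(); q=s["ee_rot"]; print(s["eef_pos"],R.from_quat([q[1],q[2],q[3],q[0]]).as_matrix().round(3)[:,1:],s["joints"],s["force"])
p,d=capture("side"); cv2.imwrite("pics/s1.png",p[:,:,::-1])
E
```

```text
time_s: 1.9
eef_pos: [343.6, 108.8, 231.6]
ee_rot: [0.0, 0.055, 0.998, 0.0]
force: [1.7, 0.5, 0.0]
grip_width: 0.999
time_s: 2.9
eef_pos: [453.7, -251.4, 170.9]
ee_rot: [0.0, -0.027, 1.0, -0.0]
force: [-0.5, 0.8, -0.3]
grip_width: 1.004
[ 453.68703573 -251.37995967  170.85919783] [[-0.054  0.   ]
 [ 0.999 -0.   ]
 [-0.    -1.   ]] [-7.32143991e-01  3.54548466e-01  1.60496251e+00  5.15429091e-05
  1.18196606e+00 -2.35673513e+00] [-0.49307922  0.83981612 -0.34903576]
```

```bash
python3 -m crank '{"dp":[[0.1,0.5,-2.5],[0,0,-3],[0,0,-3],[0,0,-2.5],[0,0,-2],[0,0,-1.5],[0,0,-1],[0,0,-0.5],[0,0,-0.5],[0,0,0]],"delta_rot":[[0,0,0],[0,0,0],[0,0,0],[0,0,0],[0,0,0],[0,0,0],[0,0,0],[0,0,0],[0,0,0],[0,0,0]],"claw":[0,0,0,0,0,0,0,0,0,0]}'
python3 - <<'E'
from h import *
p,d=capture("side"); a=p[200:400,200:460,::-1]; cv2.imwrite("pics/s2.png",cv2.resize(a,None,fx=3,fy=3,interpolation=2))
E
```

```text
time_s: 3.95
eef_pos: [454.5, -244.7, 6.2]
ee_rot: [-0.0, -0.027, 1.0, 0.0]
force: [-0.4, -0.2, 0.0]
grip_width: 0.999
```

View pics/s2.png

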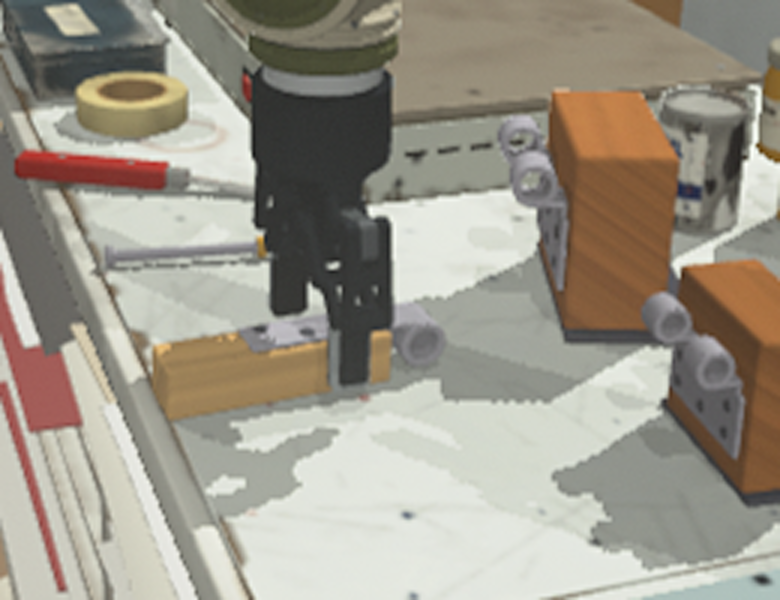

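The fingers straddle the bar at about (345,345) in the crop, just behind the knuckle. Closing now.

```bash
python3 -m crank '{"dp":[[0,0,0],[0,0,0],[0,0,0],[0,0,0],[0,0,0],[0,0,0],[0,0,0],[0,0,0],[0,0,0],[0,0,0]],"delta_rot":[[0,0,0],[0,0,0],[0,0,0],[0,0,0],[0,0,0],[0,0,0],[0,0,0],[0,0,0],[0,0,0],[0,0,0]],"claw":[80,130,160,190,220,255,255,255,255,255]}' 60
python3 -m crank '{"dp":[[0,0,0.5],[0,0,1],[0,0,1],[0,0,1.5],[0,0,2],[0,0,2],[0,0,1],[0,0,0.5],[0,0,0],[0,0,0]],"delta_rot":[[0,0,0],[0,0,0],[0,0,0],[0,0,0],[0,0,0],[0,0,0],[0,0,0],[0,0,0],[0,0,0],[0,0,0]],"claw":[255,255,255,255,255,255,255,255,255,255]}'
python3 - <<'E'
from h import *
p,d=capture("side"); a=p[200:400,200:460,::-1]; cv2.imwrite("pics/s3.png",cv2.resize(a,None,fx=3,fy=3,interpolation=2))
np.save("s3d.npy",d)
E
```

```text
time_s: 5.0
eef_pos: [454.7, -245.0, 6.7]
ee_rot: [0.0, -0.027, 1.0, -0.0]
force: [0.2, -0.8, 4.8]
grip_width: 0.386
time_s: 6.0
eef_pos: [454.1, -244.5, 100.6]
ee_rot: [-0.0, -0.027, 1.0, 0.0]
force: [-0.0, -1.2, -2.7]
grip_width: 0.386
```

View pics/s3.png

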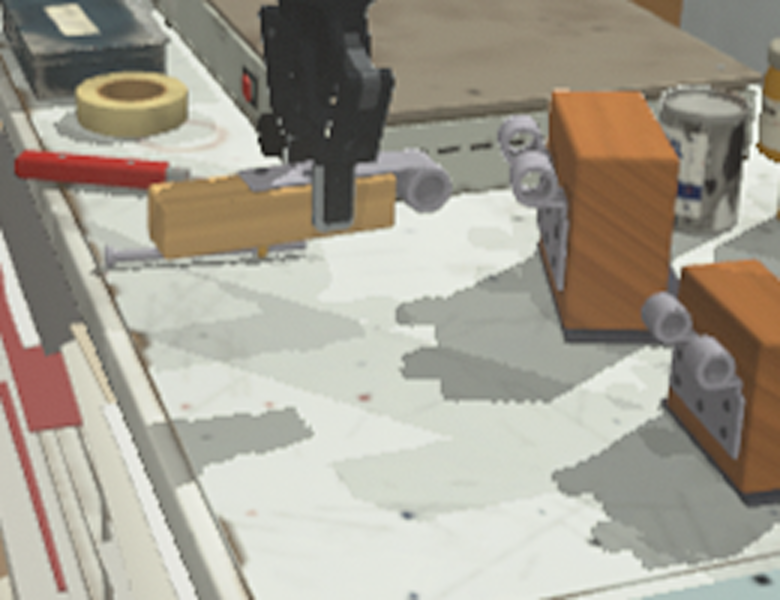

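The bar is held level, with its knuckle at about (428,187) in the crop. I'll move to a pre-pose in front of the jamb, turned to its yaw of about -18°.

```bash
python3 -m crank '{"dp":[[0.6,1.1,0],[0.9,1.6,0],[0.9,1.6,-0.4],[0.9,1.6,-0.5],[0.9,1.6,-0.5],[0.6,1.2,-0.5],[0.5,0.8,-0.4],[0.2,0.4,0],[0,0,0],[0,0,0]],"delta_rot":[[0,0,-2],[0,0,-3],[0,0,-3],[0,0,-3],[0,0,-3],[0,0,-3],[0,0,-2.5],[0,0,-1.6],[0,0,0],[0,0,0]],"claw":[255,255,255,255,255,255,255,255,255,255]}'
python3 - <<'E'
from h import *
for c in("side","top"):
    p,d=capture(c); cv2.imwrite(f"pics/{c}4.png",p[:,:,::-1]); np.save(c+"_d4.npy",d)
    x0,y0=(230,200) if c=="side" else (310,130)
    cv2.imwrite(f"pics/{c}4c.png",cv2.resize(p[y0:y0+180,x0:x0+220,::-1],None,fx=3.3,fy=3.3,interpolation=2))
    from m import ray
    for t,z in (("bar_bore",90),("jamb_bore",90)):
        for r in pinpoint(c,t):
            o,d_=ray(c,r["centre"]); print(t,c,np.round(r["centre"],1),np.round(o+d_*(z-o[2])/d_[2],1),round(r["p"],2))
s=sense();print(s["eef_pos"],s["ee_rot"],s["force"])
E
```

```text
time_s: 7.05
eef_pos: [509.2, -145.8, 77.9]
ee_rot: [-0.0, 0.156, 0.988, 0.0]
force: [-0.1, -0.6, -1.3]
grip_width: 0.386
bar_bore side [351.1 253.5] [ 565.7 -169.7   90. ] 0.76
bar_bore side [399.8 294.9] [ 571.5 -347.5   90. ] 0.47
jamb_bore side [375.5 251. ] [ 614.1 -170.4   90. ] 0.78
jamb_bore side [432.5 314.1] [ 587.5 -416.2   90. ] 0.68
jamb_bore top [361.2 197.7] [ 610.3 -172.5   90. ] 0.88
jamb_bore top [456.6 204.4] [ 600.7 -374.5   90. ] 0.62
[ 509.38393783 -145.98880272   78.31158204] [ 1.62849726e-05  1.56544535e-01  9.87670901e-01 -1.60051413e-05] [ 0.12631988 -0.23365622 -2.65570992]
```

View pics/side4c.png

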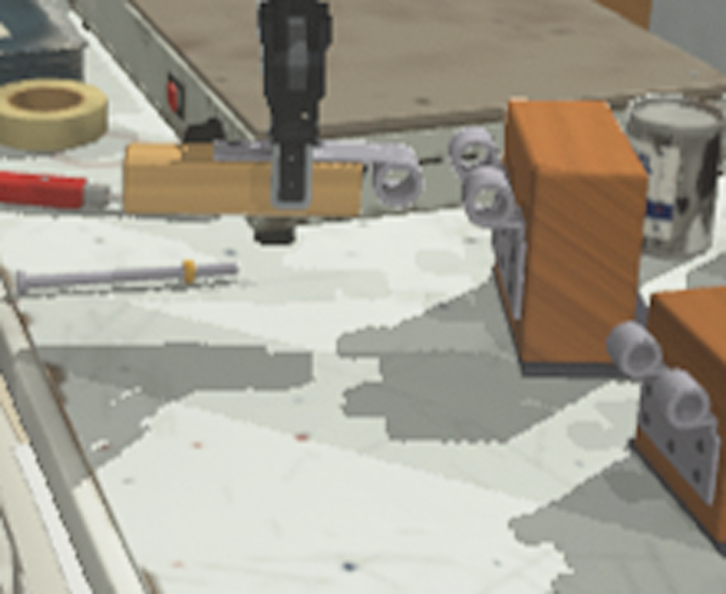

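View pics/top4c.png

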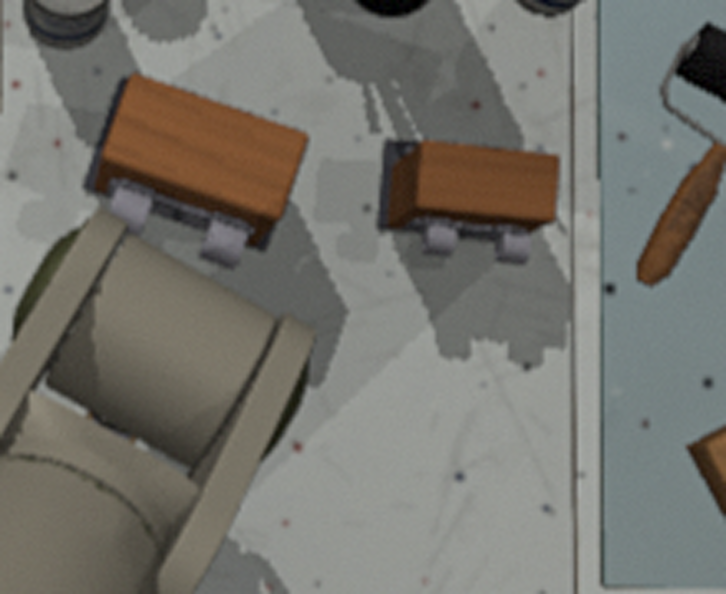

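```bash
cat > ov.py <<'E'
from m import *
th=np.radians(-18.05); xj=np.array([np.cos(th),np.sin(th),0]); yj=np.array([-np.sin(th),np.cos(th),0]); zz=np.array([0,0,1.])
def circ(c,r,yax,xax):
    a=np.linspace(0,2*np.pi,40); return c+r*np.outer(np.cos(a),xax)+r*np.outer(np.sin(a),zz)
def overlay(cam,img,sets,box,f,name):
    x0,y0,w,h=box; a=cv2.resize(img[y0:y0+h,x0:x0+w],None,fx=f,fy=f,interpolation=cv2.INTER_CUBIC)
    for P,col in sets:
        q=((proj(cam,P)-[x0-.5,y0-.5])*f-.5); cv2.polylines(a,[np.round(q*8).astype(np.int32).reshape(-1,1,2)],False,col,1,cv2.LINE_AA,3)
    cv2.imwrite(name,a)
E
python3 - <<'E'
from ov import *
for c,n in (("side",4),("top",4),("top",0)):
    W=cloud(c,np.load(f"{c}_d{n}.npy")).reshape(-1,3); W=W[~np.isnan(W[:,0])]
    o=np.array([656.,-194.,0]); L=np.stack([(W-o)@xj,(W-o)@yj,W[:,2]],1)
    k=(L[:,2]>112)&(L[:,2]<120)&(abs(L[:,0])<45)&(abs(L[:,1])<80); t=L[k]
    if c=="side": t=t
    print(c,n,"post top x",np.percentile(t[:,0],[0,1,2,98,99,100]).round(1),"y",np.percentile(t[:,1],[0,1,2,98,99,100]).round(1),"z",np.median(t[:,2]).round(2),len(t))
    # front leaf/near side face
    k=(L[:,2]>30)&(L[:,2]<105)&(abs(L[:,0])<25)&(L[:,1]<-50)&(L[:,1]>-75); 
    if k.sum()>20: print("  near face y",np.median(L[k][:,1]).round(2),k.sum())
    k=(L[:,2]>75)&(L[:,2]<106)&(L[:,0]<-30)&(L[:,0]>-70)&(abs(L[:,1])<55); t=L[k]
    if k.sum()>20:
        print("  knuckles x",np.percentile(t[:,0],[1,50,99]).round(1),"y",np.percentile(t[:,1],[1,50,99]).round(1),"z",np.percentile(t[:,2],[1,50,99]).round(1),len(t))
        tt=t[t[:,1]<10]; print("   near knuckle y",np.percentile(tt[:,1],[1,99]).round(1),"toppts z",np.percentile(tt[:,2],[98]).round(1))
    if c=="side":
        k=(L[:,2]>60)&(L[:,2]<112)&(L[:,0]<-73)&(L[:,0]>-260)&(abs(L[:,1])<40); t=L[k]
        for a in range(-250,-70,10):
            s=t[(t[:,0]>=a)&(t[:,0]<a+10)]
            if len(s)>4: print(a,len(s),"y",np.percentile(s[:,1],[2,98]).round(1),"z",np.percentile(s[:,2],[2,98]).round(1))
E
```

```text
side 4 post top x [-28.3 -27.6 -27.   28.6  29.2  30.3] y [-60.3 -59.  -57.9  53.3  56.9  61.4] z 114.33 749
  near face y -57.79 1129
  knuckles x [-62.  -48.4 -30.7] y [-44.8 -27.7  44. ] z [ 75.8  91.5 102.6] 407
   near knuckle y [-45.1 -19.4] toppts z [102.6]
-250 45 y [-19.1  10.2] z [ 71.6 101.2]
-240 123 y [-19.6   9.3] z [ 71.9 101.4]
-230 112 y [-20.3   9.1] z [ 72.9 101.2]
-220 118 y [-19.6  11.4] z [ 72.9 101.4]
-210 125 y [-20.2  11.2] z [ 71.9 101.3]
-200 112 y [-19.7  10. ] z [ 72.  104.1]
-190 137 y [-19.2   5.8] z [ 70.4 104.8]
-180 122 y [-19.7   9.3] z [ 71.1 104.3]
-170 124 y [-25.2   7. ] z [ 71.1 110.5]
-160 112 y [-31.9 -14.3] z [ 70.4 110.9]
-150 102 y [-31.7  -8.8] z [ 71.4 110.7]
-140 135 y [-19.9   8. ] z [ 72.  104.6]
-130 119 y [-19.7  11.1] z [ 72.1 104.5]
-120 83 y [-19.2  12.5] z [ 72.4 104.5]
-110 90 y [-16.8  10.8] z [ 78.6 104.3]
-100 89 y [-16.9  13.2] z [ 76.4 103.3]
-90 68 y [-17.9  11. ] z [ 79.1 101.4]
top 4 post top x [-31.5 -30.6 -30.   27.   27.8  29.2] y [-58.2 -56.9 -56.   58.5  59.7  61.3] z 115.78 1598
  knuckles x [-64.6 -43.  -30.1] y [-51.4 -13.3  51.4] z [ 75.7  99.5 105.7] 455
   near knuckle y [-52.6   7.7] toppts z [105.4]
top 0 post top x [-31.4 -30.4 -29.7  26.9  27.8  29.1] y [-58.3 -56.9 -55.6  58.5  59.7  61.2] z 115.85 1574
  knuckles x [-64.4 -44.1 -30.2] y [-51.1  -2.9  49.7] z [ 76.5  99.2 105.6] 483
   near knuckle y [-52.9   7.6] toppts z [105.3]
```

```bash
cat > ov2.py <<'E'
from ov import *
def draw(imgfile,jo,bo,name,box=(325,215,80,65),f=9):
    img=cv2.imread(imgfile); S=[]
    jb=jo-50*xj+90*zz
    for y in(-44,-20):
        S.append((circ(jb+y*yj,14,yj,xj),(0,0,255))); 
    S.append((circ(jb-44*yj,9,yj,xj),(0,0,255)))
    for y in (20,44): S.append((circ(jb+y*yj,14,yj,xj),(0,160,255)))
    o=jo; c=[o+a*30*xj+b*60*yj+116*zz for a,b in((-1,-1),(1,-1),(1,1),(-1,1),(-1,-1))]; S.append((np.array(c),(255,255,0)))
    S.append((circ(bo-15*yj,14,yj,xj),(0,255,0))); S.append((circ(bo-15*yj,9,yj,xj),(0,255,0)))
    S.append((circ(bo+15*yj,14,yj,xj),(0,120,0)))
    u=bo-85*xj-19*zz
    c=[u+a*65*xj+b*17*yj+z*zz for a,b,z in((-1,-1,0),(1,-1,0),(1,-1,31),(-1,-1,31),(-1,-1,0))]; S.append((np.array(c),(255,0,255)))
    c=[u+a*65*xj+b*17*yj+z*zz for a,b,z in((-1,-1,31),(-1,1,31),(1,1,31))]; S.append((np.array(c),(255,0,255)))
    overlay("side",img,S,box,f,name)
E
python3 - <<'E'
from ov2 import *
p=np.array(sense()["eef_pos"]); 
bo=p+58.5*xj; bo[2]=90.5
W=cloud("side",np.load("side_d4.npy")).reshape(-1,3); W=W[~np.isnan(W[:,0])]
L=np.stack([(W-[656,-194,0])@xj,(W-[656,-194,0])@yj,W[:,2]],1)
for n,k in (("bar side y",(L[:,2]>76)&(L[:,2]<96)&(L[:,0]<-125)&(L[:,0]>-235)&((L[:,0]<-178)|(L[:,0]>-138))&(abs(L[:,1])<30)),("post side y",(L[:,2]>30)&(L[:,2]<105)&(abs(L[:,0])<25)&(L[:,1]<-50)&(L[:,1]>-70))): 
    print(n,np.median(L[k][:,1]),np.percentile(L[k][:,1],[5,30,70,95]).round(1),k.sum())
    if "bar" in n: 
        print("  yaw fit deg",np.degrees(np.polyfit(L[k][:,0],L[k][:,1],1)[0]))
    else: print("  yaw fit",np.degrees(np.polyfit(L[k][:,0],L[k][:,1],1)[0]))
s=L[(L[:,0]<-135)&(L[:,0]>-240)&((L[:,0]<-180)|(L[:,0]>-145))&(abs(L[:,1]-0)<8)&(L[:,2]>98)&(L[:,2]<110)]
w=s[s[:,0]<-205]; st=s[s[:,0]>-198]
print("wood z",np.median(w[:,2]),"strap z",np.median(st[:,2]),"pitch",np.degrees(np.polyfit(st[:,0],st[:,2],1)[0]),np.degrees(np.polyfit(w[:,0],w[:,2],1)[0]))
print("bore pred local",(bo-[656,-194,0])@xj,(bo-[656,-194,0])@yj)
draw("pics/side4.png",np.array([656.9,-193.5,0]),bo,"pics/ov4.png")
draw("pics/side4.png",np.array([656.9,-193.5,0]),bo,"pics/ov4b.png",(260,215,180,110),4.4)
E
```

```text
bar side y -16.834145559746254 [-19.4 -17.7 -16.  -14.3] 410
  yaw fit deg 0.06943476423452802
post side y -57.78643218618176 [-60.3 -58.5 -57.2 -55.6] 1129
  yaw fit -0.22466717413863885
wood z 100.62852598746227 strap z 103.66823793996446 pitch 0.3328211578055263 0.6059178304443869
bore pred local -95.77668782707224 0.21987546407667033
```

View pics/ov4.png

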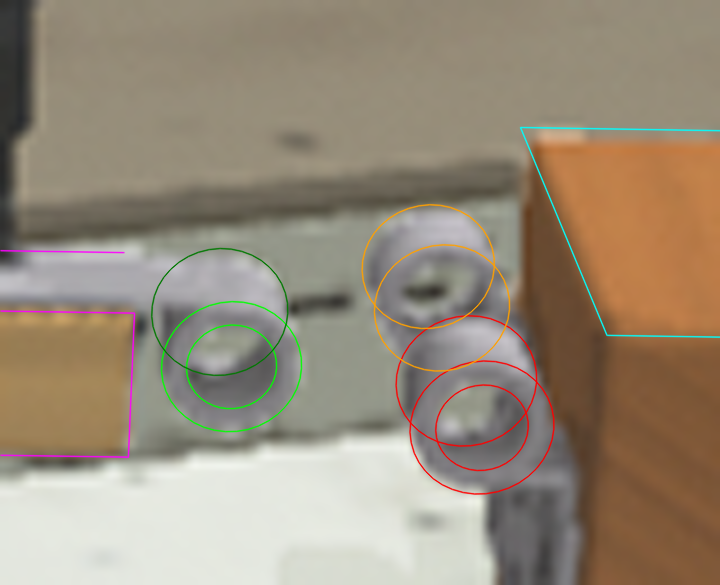

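View pics/ov4b.png

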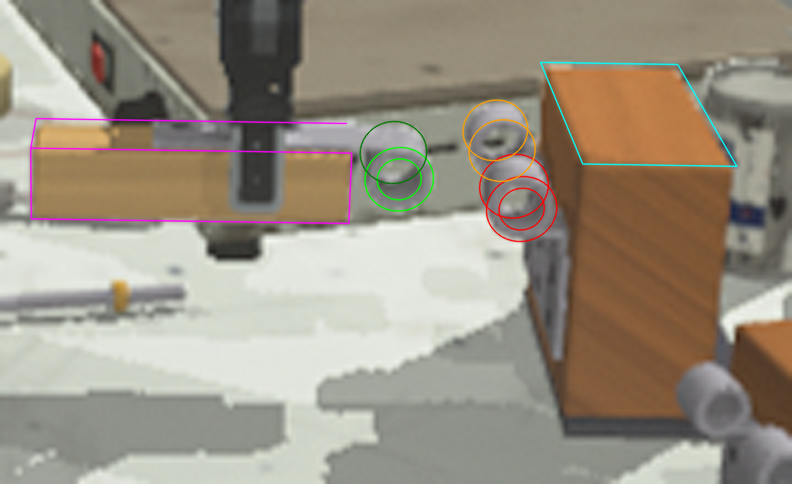

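```bash
cat > fit.py <<'E'
from ov2 import *
from scipy.ndimage import map_coordinates
from scipy.optimize import minimize
def ringfit(imgfile,c0,arcs,cam="side"):
    """c0: 3D centre of near face; arcs list of (radius, ang lo, hi) deg, angle from xj toward z; shifts in xj,z maximise |grad|"""
    g=cv2.cvtColor(cv2.imread(imgfile),cv2.COLOR_BGR2LAB).astype(float); g=cv2.GaussianBlur(g,(0,0),.7)
    gm=sum(np.hypot(cv2.Sobel(g[...,i],-1,1,0),cv2.Sobel(g[...,i],-1,0,1)) for i in range(3))
    def sc(d):
        t=0
        for r,a,b in arcs:
            A=np.radians(np.linspace(a,b,60)); P=c0+d[0]*xj+d[1]*zz+r*np.outer(np.cos(A),xj)+r*np.outer(np.sin(A),zz)
            q=proj(cam,P); t+=map_coordinates(gm,[q[:,1],q[:,0]],order=1).mean()
        return t
    G=np.arange(-6,6.1,.25); V=np.array([[sc((x,z)) for x in G] for z in G]); i=np.unravel_index(V.argmax(),V.shape)
    w=np.clip(V-V.max()*.93,0,None); X,Z=np.meshgrid(G,G)
    return G[i[1]],G[i[0]],(w*X).sum()/w.sum(),(w*Z).sum()/w.sum()
E
python3 - <<'E'
from fit import *
p=np.array([509.2,-145.9,78.1]); bo=p+58.5*xj; bo[2]=90
jb=np.array([656.,-194,0])+1.2*yj-50*xj+90*zz
print("bar",ringfit("pics/side4.png",bo-15*yj,[(14,-180,60),(9,0,360)]), ringfit("pics/side4.png",bo-15*yj,[(14,-150,30)]),ringfit("pics/side4.png",bo-15*yj,[(9,0,360)]))
print("jamb",ringfit("pics/side4.png",jb-44*yj,[(14,-240,30),(9,0,360)]),ringfit("pics/side4.png",jb-44*yj,[(14,-210,0)]),ringfit("pics/side4.png",jb-44*yj,[(9,0,360)]))
print("jamb far",ringfit("pics/side4.png",jb+20*yj,[(14,90,230),(9,0,360)]))
W=cloud("side",np.load("side_d4.npy")).reshape(-1,3); W=W[~np.isnan(W[:,0])]
L=np.stack([(W-jb)@xj,(W-jb)@yj,W[:,2]-90],1); Lb=np.stack([(W-bo)@xj,(W-bo)@yj,W[:,2]-90],1)
for n,M,y in(("jamb end",L,-44),("jamb far inner",L,20),("bar end",Lb,-15)):
    r=np.hypot(M[:,0]-.5,M[:,2]+.5); k=(r>9.5)&(r<13)&(abs(M[:,1]-y)<5); print(n,np.median(M[k][:,1]),np.mean(M[k][:,1]),k.sum())
k=(W[:,2]>112)&(W[:,2]<117)&(abs(L[:,0]-50)<28)&(abs(L[:,1])<55); A=np.c_[L[k],np.ones(k.sum())][:,[0,1,3]]
print("post top slopes deg",np.degrees(np.linalg.lstsq(A,W[k][:,2],rcond=None)[0][:2]))
M=Lb; k=(abs(M[:,2]-13.7)<3)&(M[:,0]<-20)&(M[:,0]>-100)&(abs(M[:,1]-2)<9)&((M[:,0]<-78)|(M[:,0]>-42)); A=np.c_[M[k],np.ones(k.sum())][:,[0,1,3]]
print("strap slopes",np.degrees(np.linalg.lstsq(A,M[k][:,2],rcond=None)[0][:2]),k.sum())
E
```

```text
Traceback (most recent call last):
  File "fit.py", line 14, in ringfit
    G=np.arange(-6,6.1,.25); V=np.array([[sc((x,z)) for x in G] for z in G]); i=np.unravel_index(V.argmax(),V.shape)
                                          ~~^^^^^^^
  File "fit.py", line 12, in sc
    q=proj(cam,P); t+=map_coordinates(gm,[q[:,1],q[:,0]],order=1).mean()
  File "h.py", line 9, in proj
    m=camera_model(c); T=np.array(m["cam_to_world"]); p=(np.atleast_2d(X)-T[:3,3])@T[:3,:3]
ValueError: time passes only in moves, steps and waits
```

```bash
sed -i 's/^def cloud/import functools\ncamera_model=functools.lru_cache(None)(camera_model)\ndef cloud/' h.py
cat > f4.py <<'E'
from fit import *
p=np.array([509.2,-145.9,78.1]); bo=p+58.5*xj; bo[2]=90
jb=np.array([656.,-194,0])+1.2*yj-50*xj+90*zz
print("bar",ringfit("pics/side4.png",bo-15*yj,[(14,-180,60),(9,0,360)]), ringfit("pics/side4.png",bo-15*yj,[(14,-150,30)]),ringfit("pics/side4.png",bo-15*yj,[(9,0,360)]))
print("jamb",ringfit("pics/side4.png",jb-44*yj,[(14,-240,30),(9,0,360)]),ringfit("pics/side4.png",jb-44*yj,[(14,-210,0)]),ringfit("pics/side4.png",jb-44*yj,[(9,0,360)]))
print("jamb far",ringfit("pics/side4.png",jb+20*yj,[(14,90,230),(9,0,360)]))
W=cloud("side",np.load("side_d4.npy")).reshape(-1,3); W=W[~np.isnan(W[:,0])]
L=np.stack([(W-jb)@xj,(W-jb)@yj,W[:,2]-90],1); Lb=np.stack([(W-bo)@xj,(W-bo)@yj,W[:,2]-90],1)
for n,M,y in(("jamb end",L,-44),("jamb far inner",L,20),("bar end",Lb,-15)):
    r=np.hypot(M[:,0]-.5,M[:,2]+.5); k=(r>9.5)&(r<13)&(abs(M[:,1]-y)<5); print(n,np.median(M[k][:,1]),np.mean(M[k][:,1]),k.sum())
k=(W[:,2]>112)&(W[:,2]<117)&(abs(L[:,0]-50)<28)&(abs(L[:,1])<55); A=np.c_[L[k],np.ones(k.sum())][:,[0,1,3]]
print("post top slopes deg",np.degrees(np.linalg.lstsq(A,W[k][:,2],rcond=None)[0][:2]))
M=Lb; k=(abs(M[:,2]-13.7)<3)&(M[:,0]<-20)&(M[:,0]>-100)&(abs(M[:,1]-2)<9)&((M[:,0]<-78)|(M[:,0]>-42)); A=np.c_[M[k],np.ones(k.sum())][:,[0,1,3]]
print("strap slopes",np.degrees(np.linalg.lstsq(A,M[k][:,2],rcond=None)[0][:2]),k.sum())
E
python3 f4.py
```

```text
bar (np.float64(1.5), np.float64(-5.25), np.float64(0.877441287734179), np.float64(-5.283598260072789)) (np.float64(-1.25), np.float64(-5.25), np.float64(-1.5128535153559004), np.float64(-5.381980009205867)) (np.float64(-6.0), np.float64(5.75), np.float64(-5.684398973833203), np.float64(5.4081416974024386))
jamb (np.float64(0.75), np.float64(0.5), np.float64(1.3307044662942777), np.float64(-2.498521753817611)) (np.float64(1.25), np.float64(0.0), np.float64(1.442678385256542), np.float64(-0.04608255371498208)) (np.float64(-3.75), np.float64(-2.75), np.float64(-3.2845772630600196), np.float64(-3.1767620385996413))
jamb far (np.float64(6.0), np.float64(6.0), np.float64(5.6398369905504735), np.float64(-2.6917422064557384))
jamb end -43.156031350983305 -42.850556865369654 87
jamb far inner 21.123223471738235 21.35528146702349 56
bar end -14.601197008000156 -14.473685434216383 83
post top slopes deg [ 0.36631467 -0.01759698]
strap slopes [0.08698595 0.2663436 ] 82
```

```bash
cat > cyl.py <<'E'
from fit import *
from scipy.optimize import least_squares
def cyl(L,y0,y1,c0=(0,0),half=20,lim=None):
    c=np.array(c0,float)
    for it in range(8):
        r=np.hypot(L[:,0]-c[0],L[:,2]-c[1]); k=(L[:,1]>y0)&(L[:,1]<y1)&(abs(r-14)<3.5)
        if lim is not None: k&=lim(L)
        P=L[k]; s=least_squares(lambda c:np.hypot(P[:,0]-c[0],P[:,2]-c[1])-14,c,loss="soft_l1"); c=s.x
    return c.round(2),k.sum()
E
python3 - <<'E'
from cyl import *
p=np.array([509.2,-145.9,78.1]); bo=p+58.5*xj; bo[2]=90
jb=np.array([656.,-194,0])+2*yj-50*xj+90*zz
for n in (0,4):
  W=cloud("side",np.load(f"side_d{n}.npy")).reshape(-1,3); W=W[~np.isnan(W[:,0])]
  L=np.stack([(W-jb)@xj,(W-jb)@yj,W[:,2]-90],1); Lb=np.stack([(W-bo)@xj,(W-bo)@yj,W[:,2]-90],1)
  f=lambda M:M[:,0]<8
  print(n,"jamb near",cyl(L,-41,-22,lim=f),"jamb far",cyl(L,23,41,lim=f))
  if n==4: print("bar",cyl(Lb,-12,13,lim=lambda M:M[:,0]>-4),cyl(Lb,-12,13,lim=lambda M:M[:,0]>0))
  # end face annulus centre
  for nm,M,y in (("jend",L,-44),("bend",Lb,-15)):
    k=(abs(M[:,1]-y)<2.5)&(np.hypot(M[:,0],M[:,2])<18); q=M[k][:,[0,2]].astype(np.float32); 
    if len(q)>20: print(nm,len(q),[np.round(v,2) for v in cv2.minEnclosingCircle(np.ascontiguousarray(q))], np.percentile(q,[2,98],axis=0).round(1).tolist())
W=cloud("top",np.load("top_d0.npy")).reshape(-1,3); L=np.stack([(W-jb)@xj,(W-jb)@yj,W[:,2]-90],1)
print("top cam jamb",cyl(L,-41,-23,lim=lambda M:M[:,0]<8),cyl(L,23,41,lim=lambda M:M[:,0]<8))
im=cv2.imread("pics/side4.png")[225:275,335:395]; f=12
a=cv2.resize(im,None,fx=f,fy=f,interpolation=cv2.INTER_CUBIC)
for i in range(0,60,5): cv2.line(a,(i*f,0),(i*f,6 if i%10 else 14),(0,0,255),1); 
for i in range(0,50,5): cv2.line(a,(0,i*f),(6 if i%10 else 14,i*f),(0,0,255),1)
cv2.imwrite("pics/g4.png",a)
E
```

```text
0 jamb near (array([ 1.68, -1.82]), np.int64(60)) jamb far (array([ 1.83, -1.81]), np.int64(44))
jend 107 [array([ 2.6 , -1.57]), np.float64(14.8)] [[-11.4, -14.1], [13.7, 11.0]]
4 jamb near (array([ 1.73, -1.9 ]), np.int64(58)) jamb far (array([ 2.1, -1.7]), np.int64(45))
bar (array([-3.83,  1.39]), np.int64(87)) (array([-3.58,  1.53]), np.int64(66))
jend 98 [array([ 2.43, -0.8 ]), np.float64(15.26)] [[-11.2, -14.3], [13.2, 11.8]]
bend 95 [array([-0.98,  0.02]), np.float64(15.72)] [[-12.7, -13.5], [14.2, 11.9]]
top cam jamb (array([-0.63, -0.43]), np.int64(100)) (array([-0.57, -0.19]), np.int64(97))
```

View pics/g4.png

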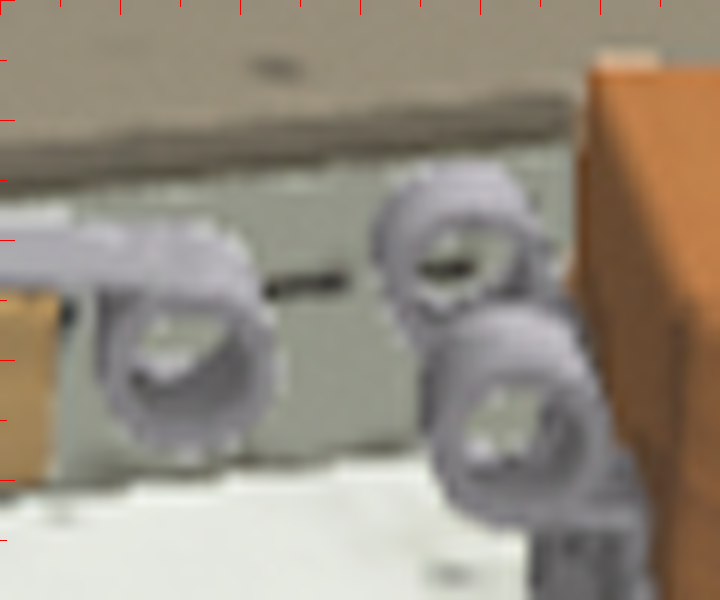

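Summary: the bar agrees with the TCP prediction. In the side view the bar ring is at (350,255) and the near jamb ring at (378,261). I need +46.3 mm along the jamb's x, +1.7 mm along its y and -0.3 mm in z. The first part goes most of the way.

```bash
python3 -m crank '{"dp":[[0.4,-0.1,0],[0.6,-0.1,0],[0.6,-0.2,-0.03],[0.5,-0.15,0],[0.4,-0.1,0],[0.3,-0.1,0],[0.2,-0.05,0],[0,0,0]],"delta_rot":[[0,0,0],[0,0,0],[0,0,0],[0,0,0],[0,0,0],[0,0,0],[0,0,0],[0,0,0]],"claw":[255,255,255,255,255,255,255,255]}'
python3 -m crank '{"dp":[[0.3,-0.1,0],[0.3,-0.1,0],[0.3,-0.1,0],[0.3,-0.1,0],[0.25,-0.07,0],[0,0,0],[0,0,0],[0,0,0]],"delta_rot":[[0,0,0],[0,0,0],[0,0,0],[0,0,0],[0,0,0],[0,0,0],[0,0,0],[0,0,0]],"claw":[255,255,255,255,255,255,255,255]}'
cat > f5.py <<'E'
from cyl import *
import sys
n=sys.argv[1]
P_,d=capture("side"); cv2.imwrite(f"pics/side{n}.png",P_[:,:,::-1]); np.save(f"side_d{n}.npy",d)
s=sense(); p=np.array(s["eef_pos"]); print(p.round(2),np.round(s["ee_rot"],4),np.round(s["force"],2),np.round(s["wrist_torque"],3),s["grip_width"])
bo=p+58.5*xj; bo[2]=p[2]-6.7+19; jb=np.array([656.,-194,0])+2*yj-49.2*xj+90*zz
print("TCP-based bore error in jamb axes (mm)",[round((bo-jb)@v,2) for v in (xj,yj,zz)])
draw(f"pics/side{n}.png",jb+49.999*xj-90*zz,bo,f"pics/ov{n}.png")
im=cv2.imread(f"pics/side{n}.png")[225:275,345:405]
cv2.imwrite(f"pics/g{n}.png",cv2.resize(im,None,fx=12,fy=12,interpolation=cv2.INTER_CUBIC))
W=cloud("side",d).reshape(-1,3); W=W[~np.isnan(W[:,0])]; L=np.stack([(W-jb)@xj,(W-jb)@yj,W[:,2]-90],1)
k=(L[:,2]>-14)&(L[:,2]<6)&(L[:,0]<-30)&(L[:,0]>-145)&((L[:,0]<-80)|(L[:,0]>-45))&(abs(L[:,1])<30)
print("bar side y centre",(np.median(L[k][:,1])+17).round(2),"yaw",np.degrees(np.polyfit(L[k][:,0],L[k][:,1],1)[0]).round(2),k.sum())
for nm,y in(("jend",-44),("far inner",20)):
    r=np.hypot(L[:,0],L[:,2]+1); k=(r>9.5)&(r<13)&(abs(L[:,1]-y)<5); print(nm,np.median(L[k][:,1]).round(2),k.sum())
k=(L[:,2]>22)&(L[:,2]<28)&(abs(L[:,0]-50)<26)&(abs(L[:,1])<55); zb=np.median(L[k][:,2])-26
for nm,a,b,h in(("wood",-145,-112,12),("strap",-100,-20,15)):
    k=(abs(L[:,2]-h+1.5)<3)&(L[:,0]>a)&(L[:,0]<b)&((L[:,0]<-82)|(L[:,0]>-42))&(abs(L[:,1])<8); print(nm,"bore z err",(np.median(L[k][:,2])-zb-h).round(2),"pitch",np.degrees(np.polyfit(L[k][:,0],L[k][:,2],1)[0]).round(2),k.sum())
E
python3 f5.py 5
```

```text
time_s: 8.15
eef_pos: [539.6, -153.8, 78.0]
ee_rot: [0.0, 0.156, 0.988, -0.0]
force: [-0.2, -0.3, -2.8]
grip_width: 0.388
time_s: 8.95
eef_pos: [553.9, -158.4, 78.0]
ee_rot: [-0.0, 0.156, 0.988, 0.0]
force: [-0.8, -0.4, -2.4]
grip_width: 0.384
[ 553.87 -158.41   78.  ] [-0.      0.1564  0.9877  0.    ] [ 0.04 -0.74 -2.42] [-0.019 -0.004  0.015] 0.3879343865164419
TCP-based bore error in jamb axes (mm) [np.float64(-0.43), np.float64(0.19), np.float64(0.3)]
bar side y centre 0.24 yaw 0.07 459
jend -43.19 74
far inner 21.4 8
wood bore z err -0.03 pitch -0.25 56
strap bore z err 0.11 pitch -0.27 74
```

```bash
ls pics/ov5.png
```

```text
pics/ov5.png
```

View pics/ov5.png

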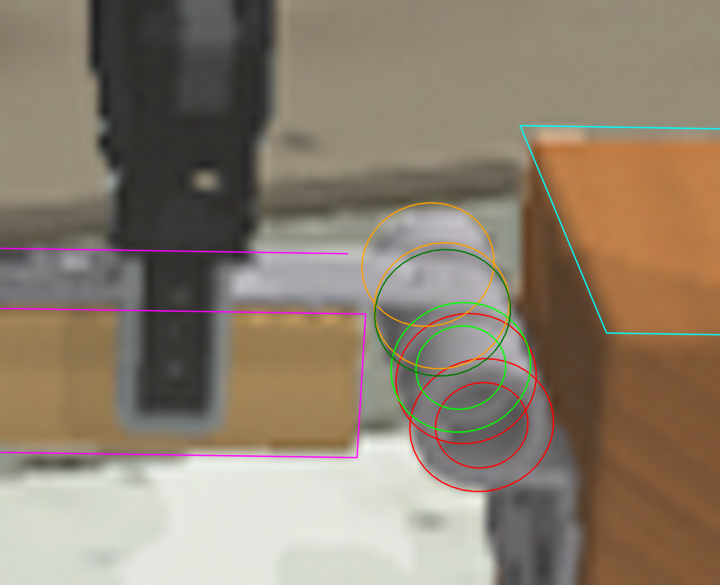

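View pics/g5.png

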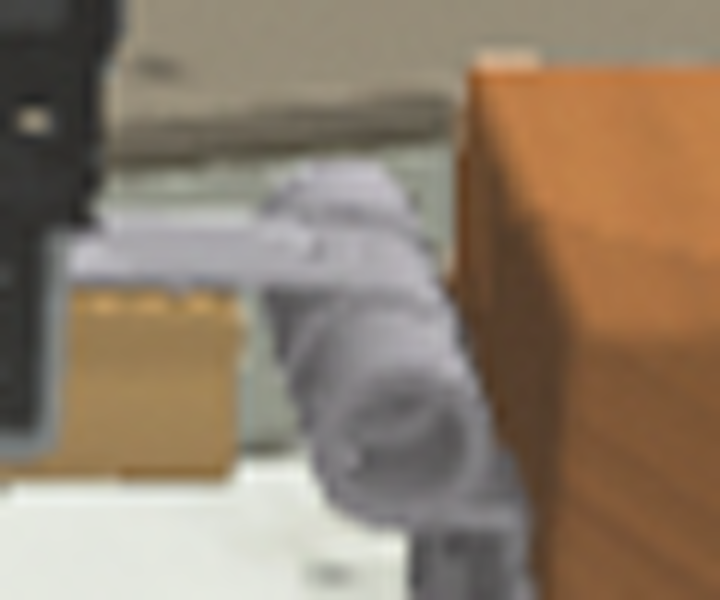

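Run:
```python
from ov import *
def edge(f,row,c0,c1,sgn):
    g=cv2.imread(f).astype(float); r=g[row,c0:c1]; b=(r[:,2]-r[:,0]) # R-B : wood strongly positive
    d=np.diff(b)*sgn; i=d.argmax(); w=np.clip(d[max(0,i-2):i+3],0,None); return round(c0+max(0,i-2)+.5+(w*np.arange(len(w))).sum()/w.sum(),2)
for f,pp,zc in (("pics/side4.png",np.array([509.2,-145.9,78.1]),0),("pics/side5.png",np.array([553.87,-158.41,78.0]),0)):
    u=pp+58.5*xj-85*xj; u[2]=pp[2]-6.7
    for z in (9,13,17,21):
        P=u+65*xj-17*yj+z*zz; q=proj("side",P)[0]; R=u-65*xj-17*yj+z*zz; q2=proj("side",R)[0]
        print(f,z,"front pred",q[0].round(2),"meas",edge(f,int(round(q[1])),int(q[0])-7,int(q[0])+7,-1),"rear pred",q2[0].round(2),"meas",edge(f,int(round(q2[1])),int(q2[0])-7,int(q2[0])+7,1))
jo=np.array([656.,-194,0])+2*yj+.8*xj
for z in (30,45,60):
    for a,s in((-30,1),(30,-1)):
        q=proj("side",jo+a*xj-60*yj+z*zz)[0]; print("post",a,z,q.round(2),[edge("pics/side4.png",int(round(q[1])),int(q[0])-7,int(q[0])+7,s)])
```

```text
pics/side4.png 9 front pred 338.85 meas 338.76 rear pred 266.46 meas 267.0
pics/side4.png 13 front pred 338.93 meas 338.87 rear pred 266.45 meas 267.0
pics/side4.png 17 front pred 339.02 meas 338.94 rear pred 266.43 meas 267.04
pics/side4.png 21 front pred 339.11 meas 339.14 rear pred 266.42 meas 267.08
pics/side5.png 9 front pred 364.44 meas 364.16 rear pred 292.34 meas 292.71
pics/side5.png 13 front pred 364.56 meas 364.1 rear pred 292.36 meas 292.86
pics/side5.png 17 front pred 364.68 meas 364.09 rear pred 292.38 meas 292.89
pics/side5.png 21 front pred 364.81 meas 364.31 rear pred 292.4 meas 292.92
post -30 30 [388.33 296.88] [np.float64(383.97)]
post 30 30 [422.22 297.34] [np.float64(419.21)]
post -30 45 [388.93 289.17] [np.float64(388.41)]
post 30 45 [423.01 289.65] [np.float64(422.36)]
post -30 60 [389.54 281.38] [np.float64(389.07)]
post 30 60 [423.8  281.86] [np.float64(422.84)]
```

```bash
cat > arc.py <<'E'
from cyl import *
import sys
acc=[]
N=int(sys.argv[2]) if len(sys.argv)>2 else 0
ds=[np.load(f"side_d{sys.argv[1]}.npy")]+[capture("side")[1] for _ in range(N)]
jb=np.array([656.,-194,0])+2*yj-49.2*xj+90*zz
Ls=[]
for d in ds:
    W=cloud("side",d).reshape(-1,3); W=W[~np.isnan(W[:,0])]; Ls.append(np.stack([(W-jb)@xj,(W-jb)@yj,W[:,2]-90],1))
L=np.concatenate(Ls)
for a0,a1 in ((20,110),(45,110),(60,100),(30,90)):
  for nm,y0,y1 in(("near",-42,-23),("bar",-10,12),("far",23,41)):
    c=np.array([0.,-1.3])
    for it in range(6):
        an=np.degrees(np.arctan2(L[:,2]-c[1],L[:,0]-c[0])); r=np.hypot(L[:,0]-c[0],L[:,2]-c[1])
        k=(L[:,1]>y0)&(L[:,1]<y1)&(abs(r-14)<3)&(an>a0)&(an<a1); P=L[k]
        c=least_squares(lambda c:np.hypot(P[:,0]-c[0],P[:,2]-c[1])-14,c,loss="soft_l1").x
    print((a0,a1),nm,c.round(2),k.sum())
E
python3 arc.py 5 4; python3 f5.py 6 | tail -6
```

```text
(20, 110) near [ 0.47 -1.78] 182
(20, 110) bar [-0.48 -1.02] 175
(20, 110) far [ 0.91 -1.86] 129
(45, 110) near [ 0.52 -1.78] 159
(45, 110) bar [-0.97 -0.96] 159
(45, 110) far [ 0.99 -1.86] 115
(60, 100) near [ 0.89 -1.88] 102
(60, 100) bar [-1.03 -1.05] 105
(60, 100) far [ 1.18 -1.89] 72
(30, 90) near [ 0.5  -1.75] 115
(30, 90) bar [-0.18 -1.21] 113
(30, 90) far [ 0.64 -1.68] 79
TCP-based bore error in jamb axes (mm) [np.float64(-0.36), np.float64(0.17), np.float64(0.31)]
bar side y centre 0.04 yaw 0.01 452
jend -43.64 78
far inner 20.64 10
wood bore z err 0.09 pitch 0.2 57
strap bore z err 0.33 pitch 0.09 68
```

```bash
python3 -m crank '{"dp":[[0.1,0.02,-0.04],[0,0,0],[0,0,0],[0,0,0],[0,0,0]],"delta_rot":[[0,0,0],[0,0,0],[0,0,0],[0,0,0],[0,0,0]],"claw":[255,255,255,255,255]}'
python3 f5.py 7; python3 arc.py 7 4
```

```text
time_s: 9.75
eef_pos: [555.0, -158.2, 77.6]
ee_rot: [-0.0, 0.156, 0.988, 0.0]
force: [-0.2, 0.4, -2.4]
grip_width: 0.383
[ 554.96 -158.26   77.6 ] [ 0.      0.1565  0.9877 -0.    ] [ 0.09  0.03 -3.41] [-0.042 -0.013 -0.009] 0.3886652665222324
TCP-based bore error in jamb axes (mm) [np.float64(0.56), np.float64(0.67), np.float64(-0.1)]
bar side y centre 0.46 yaw 0.04 458
jend -43.32 83
far inner 21.23 10
wood bore z err -0.39 pitch -0.91 56
strap bore z err 0.02 pitch -0.3 72
(20, 110) near [ 0.57 -1.83] 182
(20, 110) bar [ 0.77 -1.51] 179
(20, 110) far [ 0.91 -1.84] 126
(45, 110) near [ 0.74 -1.84] 160
(45, 110) bar [ 0.7  -1.51] 163
(45, 110) far [ 0.9 -1.8] 105
(60, 100) near [ 0.95 -1.9 ] 99
(60, 100) bar [ 0.75 -1.6 ] 110
(60, 100) far [ 1.24 -1.82] 69
(30, 90) near [ 0.36 -1.65] 111
(30, 90) bar [ 0.91 -1.59] 107
(30, 90) far [ 0.56 -1.61] 82
```

View pics/g7.png

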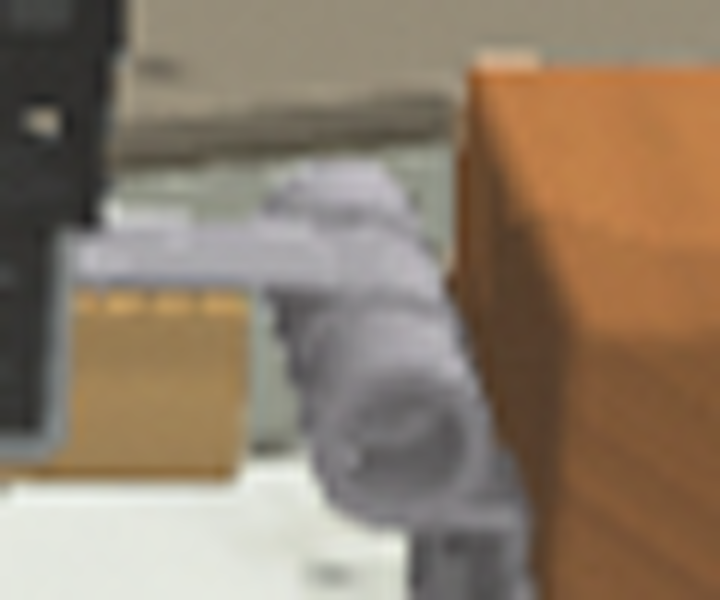

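The three knuckles now form one straight tube from (340,185) to (405,445) in the crop. The cylinder fits agree within about 0.3 mm, and the force shows only the bar's weight, so I'm handing in.

```bash
python3 -c "
from rig import *
s=sense(); print(s['time_s'],s['eef_pos'],s['force'],s['grip_width']); print(finish_job())"
```

```text
10.0 [ 554.94736394 -158.24894765   77.59323606] [ 0.57146885  0.43729727 -3.04385016] 0.3884476367993314
the job is handed in; nothing more can be done
None
```

The bar is held with its knuckle in the gap of the larger jamb (120 wide, 116 high), and I handed the job in at 10 s with the grip still on. I gripped it at 60 N, turned it to the jamb's yaw of about -18°, moved it in slowly from the front, and corrected it once by about 1 mm.

**Last checks:**
- **Bore line:** depth fits of the three knuckles agree to about 0.2–0.5 mm, and the picture shows one straight tube.
- **Centring in the gap:** the bar is about 0.3–0.8 mm off centre sideways, with 5 mm clear on each side.
- **Level:** yaw is within about 0.1°. The strap's pitch read -0.3°; the wood top read -0.9° on few, noisy points, so I trusted the strap.
- **Contact:** the force shows only the bar's weight (about 3 N), so it is not leaning on the jamb.

**Disagreements:** the wood and post edges in the side picture put the bar up to about 1 mm differently along the jamb's x than the knuckle fits did. I went with the knuckle fits. The top camera could not check the final fit because the arm blocked its view.

I did not touch the hinge pin, the tape roll or the scraper.

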